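Make up two chassis welding kits

ROBOT

A 7-joint arm with a two-finger parallel gripper is mounted at the origin on the work surface. World frame = base frame: x ahead of the robot, y to its left, z up, the work surface at z = 0. Lengths are in m, angles in rad, forces in N, time in s.
With the tool pointing down it reaches from about 0.35 to 0.9 m from the base axis. Payload 19.9 kg.
Tool frame: the origin (TCP) lies between the finger pads; the fingertips stand 19 mm ahead of it and the grasp point (between the pads) is the TCP; z points along the fingers, y is the direction in which the jaws open and shut (so a half turn about z gives the same grasp; the last joint's range is limited). The gripper opens to 94 mm and grips with 3 to 60 N. Pads are 16 mm wide; open, the fingers measure 119 mm over their backs; the gripper's body (75 mm by 177 mm) begins 78 mm behind the grasp point.
Start: joints at [-1.183, 0.417, -0.01, 1.614, 0.005, 1.111, -0.053], TCP at [0.26, 0.568, 0.224] pointing down, gripper open.
Joint ranges: [-2.81, 2.81], [-0.39, 2.02], [-1.27, 1.25], [0.06, 2.57], [-1.19, 4.33], [0.19, 2], [-2.82, 2.82]. Speed limits (rad/s): [1.89, 1.89, 2.39, 2.39, 3.01, 3.01, 3.01].

INTERFACE

Orientations are given as a 3x3 rotation matrix whose columns are the frame's x, y, z axes.
In Python, from rig import robot gives the robot as it stands. Calls block until the motion is done:
- robot.move_ptp(position, orientation): joint-space move of the TCP to a pose.
- robot.move_linear(position, velocity=0.15, frame=None, threshold=None): straight line of the TCP; frame=None keeps the orientation; velocity is the mean speed in m/s. With threshold (N) it stops when the force on the tool has changed by that much, and returns True; else False.
- robot.goto_joints(angles): joint-space move.
- robot.gripper_to(opening): finger opening in m; the grip force is fixed at half the most; returns when the fingers have stopped.
- robot.pause(seconds).
- robot.ik(position, orientation): joint angles nearest the present ones, or None.
- robot.get_state(): the state.
- robot.grab_frame(name): name is "scene" or "top" or "wrist"; returns the picture (400x640x3 uint8, red, green, blue); there is no depth.
- robot.camera_info(name): a dict with "fx", "fy", "cx", "cy" (pixels), "dist" ([k1, k2, p1, p2, k3] as OpenCV has them; the pictures are not rectified), "rvec" (rotation vector, rad) and "tvec" (3), from world to camera coordinates, as OpenCV has them. Camera axes: x right, y down, z forward; pixel columns grow to the right and rows downward; lengths in m; the calibration is good to about 2 mm. A picture is of the moment at which its call begins: read the wrist's pose just before it. camera_info takes no time and is no camera call; for the wrist camera it gives the pose at the moment of the call.
A pose or a line that the arm cannot do raises robot.PlanningError and nothing moves.
- robot.sign_off(): hands the job in, once; it reports no verdict.
The state is a dict: "time": time; "qpos": joint angles; "joint_vel": joint speeds; "effort": joint torques, N m; "ee_pos": TCP position; "tool_rot": TCP orientation; "force": force on the tool from outside, world axes, zero at the start; "moment": the same for the moment, N m; "opening": finger opening in m.
Only numpy, scipy, OpenCV 4.12 (cv2) and the standard library are available. Lean on these libraries where they do the work, as an engineer would, in place of code of your own. Each camera call takes 0.05 s, during which the arm holds its last target.

TASK

Make up the two welding kits in the trays fixed to the bench: the green tray gets the cream hanger bracket, the brass bush and the copper chill block; the yellow tray gets the red channel bracket and the bright flanged spigot. Stand each part upright in the bay whose floor is painted with its footprint, centred on the footprint to about a centimetre and lined up with it. Leave the spare blue hanger bracket and the spare steel sleeve where they stand.

Things in the scene. Friction and masses are not known exactly. Their poses are not given: they have to be found in the camera images.
- hanger: Cream painted hanger bracket (mm): base plate 50 (x) by 54 (y) by 6 thick; on its middle an upright ear 12 thick (x), 44 wide (y), square up to height 40 with a half-round top reaching 62, with a black bolt hole. Pinch the ear along x. Symmetric under a half turn. Stands upright on the bench at the start; origin at the centre of its underside, z up. 
- bush: Brass tube standing on end, outer diameter 34, bore 22, height 45 (mm). Stands upright on the bench at the start; origin at the centre of its underside, z up. 
- chill: Copper chill block: copper plate 44 (x) by 56 (y) by 12 thick (mm); above it on two thin steel pins a black handle bar 18 wide (x), 48 long (y), from height 28 to 50. Pinch the black bar along x. Symmetric under a half turn. Stands upright on the bench at the start; origin at the centre of its underside, z up. 
- channel: Red painted channel (U) bracket, open side up: 44 over its flanges (x), 56 long (y), 42 high (mm); web and flanges 5 thick. Pinch it across both flanges along x. Symmetric under a half turn. Stands upright on the bench at the start; origin at the centre of its underside, z up. 
- spigot: Bright aluminium-coloured flanged spigot (mm): flange 54 in diameter, 8 thick, at the bottom; above it a plain round stub 30 in diameter up to height 48. Stands upright on the bench at the start; origin at the centre of its underside, z up. 
- spare_hanger: Blue hanger bracket, a spare of the same shape as the cream one; not part of a kit, stays where it is. Stands upright on the bench at the start; origin at the centre of its underside, z up. 
- spare_sleeve: Grey steel tube, a spare of the same size as the brass bush; not part of a kit, stays where it is. Stands upright on the bench at the start; origin at the centre of its underside, z up. 
- green_tray: Fixed tray, green walls, 100 (x) by 244 (y) mm; walls 10 high, 4 thick; dark floor 3 thick. Three bays 92 by 76, centres at x 0 and y +80 (cream rectangle with dark bar: hanger), y 0 (brass ring: bush), y -80 (copper rectangle: chill block). Hanger and chill block: their x along tray x, either way round. Origin: centre of underside, z up.
- yellow_tray: Fixed tray, yellow walls, 100 (x) by 164 (y) mm; walls 10 high, 4 thick; dark floor 3 thick. Two bays 92 by 76, centres at x 0 and y +40 (two red strips, 44 over both, 56 long: channel), y -40 (bright disc: spigot). Channel: its x along tray x, either way round. Origin: centre of underside, z up.

How it is judged:
At the end, for the whole second after the job is handed in: Every kit part rests on the floor of its own bay, within 12 mm of the bay centre along each tray axis, upright within 0.12 rad, hanger, chill block and channel lined up with the tray within 0.26 rad, all released and at rest; blue hanger and steel sleeve within 25 mm of their start (x of hanger in the frame of green_tray between -0.012 and 0.012 m and y of hanger in the frame of green_tray between 0.068 and 0.092 m and z of hanger in the frame of green_tray between 0 and 0.007 m and angle between each of hanger, bush, chill, channel, spigot's own z axis and vertical below 0.12 rad and linear speed of each of hanger, bush, chill, channel, spigot below 0.02 m/s and angular speed of each of hanger, bush, chill, channel, spigot below 0.2 rad/s and angle between the x axis of each of hanger, chill and the x axis of green_tray, either way round below 0.26 rad and x of bush in the frame of green_tray between -0.012 and 0.012 m and y of bush in the frame of green_tray between -0.012 and 0.012 m and z of bush in the frame of green_tray between 0 and 0.007 m and x of chill in the frame of green_tray between -0.012 and 0.012 m and y of chill in the frame of green_tray between -0.092 and -0.068 m and z of chill in the frame of green_tray between 0 and 0.007 m and x of channel in the frame of yellow_tray between -0.012 and 0.012 m and y of channel in the frame of yellow_tray between 0.028 and 0.052 m and z of channel in the frame of yellow_tray between 0 and 0.007 m and angle between the x axis of channel and the x axis of yellow_tray, either way round below 0.26 rad and x of spigot in the frame of yellow_tray between -0.012 and 0.012 m and y of spigot in the frame of yellow_tray between -0.052 and -0.028 m and z of spigot in the frame of yellow_tray between 0 and 0.007 m and distance of each of spare_hanger, spare_sleeve from where it was at the start of the episode below 0.025 m); the robot touches nothing.
It fails at once if a spare part (blue hanger or steel sleeve) is moved more than 25 mm or tipped over (distance of any of spare_hanger, spare_sleeve from where it was at the start of the episode above 0.025 m or angle between any of spare_hanger, spare_sleeve's own z axis and vertical above 0.5 rad).
It also fails if it takes over 115 s, if anything falls off the work surface, if the arm or the gripper's body presses on something with over 40 N, if the wrist force passes 120 N, or if a joint passes its speed limit or range.

## Working session

There is one attempt and no reset: what is moved stays moved. The work goes in short steps, each a Python script; the robot and the scene stay as the last script left them, time stands still between calls to the robot, and variables do not carry over. Pictures are saved under pics/ and viewed, and the job is handed in when it is done.

```bash
ls; mkdir -p pics; python3 - <<'E'
from rig import robot
import cv2, numpy as np
for n in ["top","scene","wrist"]:
    i=robot.camera_info(n); print(n,{k:np.round(v,4).tolist() for k,v in i.items()})
    f=robot.grab_frame(n); cv2.imwrite(f"pics/{n}0.png",f[:,:,::-1])
s=robot.get_state(); print(s["time"],s["ee_pos"],s["tool_rot"],s["opening"])
E
```

```text
pics
top {'fx': 432.8611, 'fy': 432.8611, 'cx': 314.9888, 'cy': 194.6487, 'dist': [-0.0414, 0.0, 0.0, 0.0, 0.0], 'rvec': [2.1453, -2.1138, 0.1542], 'tvec': [-0.0066, 0.5467, 1.0234]}
scene {'fx': 478.926, 'fy': 478.926, 'cx': 329.8684, 'cy': 195.9967, 'dist': [-0.0907, 0.0, 0.0, 0.0, 0.0], 'rvec': [1.8909, 1.7397, -0.6183], 'tvec': [-0.0437, -0.365, 1.4466]}
wrist {'fx': 327.3504, 'fy': 327.3504, 'cx': 320.2332, 'cy': 196.9362, 'dist': [-0.0367, 0.0, 0.0, 0.0, 0.0], 'rvec': [-2.4291, -1.5596, -0.2275], 'tvec': [-0.6244, -0.03, 0.3928]}
0.15 [0.25975435 0.56815642 0.22396559] [[-9.09465745e-01  4.15778728e-01 -3.29399918e-04]
 [ 4.15778852e-01  9.09465309e-01 -8.92831755e-04]
 [-7.16426533e-05 -9.48957417e-04 -9.99999547e-01]] 0.09379440818151678
```

View pics/top0.png

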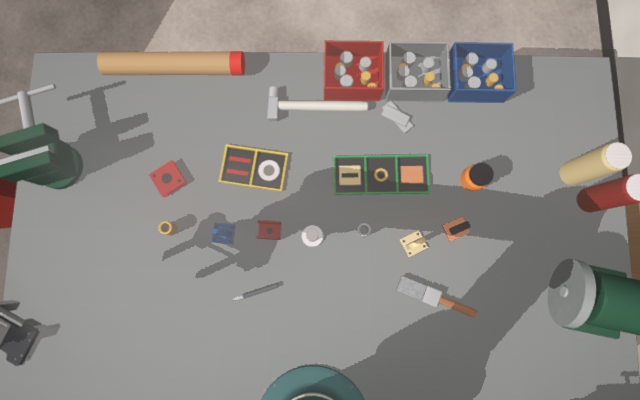

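View pics/scene0.png

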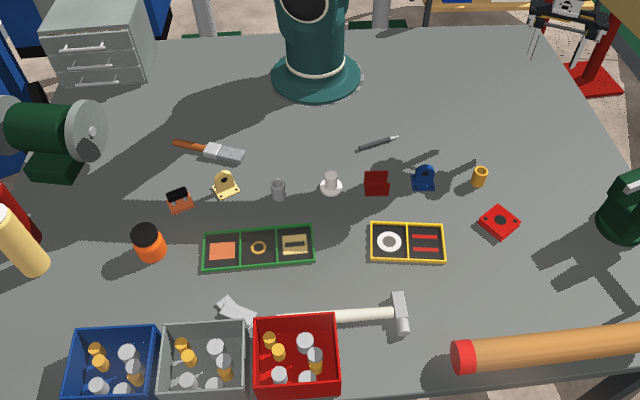

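View pics/wrist0.png

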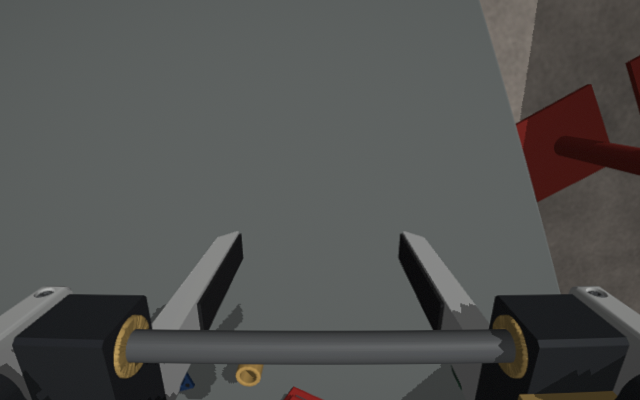

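Top view: the parts lie in a row, with bush (166,228), blue hanger (223,233), channel (269,230), spigot (312,236), sleeve (364,229), cream hanger (414,243) and chill (457,228). The trays are above them, yellow at (254,168) and green at (381,175). I'll enlarge this area.

```bash
python3 - <<'E'
import cv2
im=cv2.imread("pics/top0.png")
for n,(x0,y0,x1,y1) in dict(trayY=(210,135,310,205),trayG=(325,145,440,205),pL=(150,205,290,265),pR=(290,205,480,265)).items():
    c=cv2.resize(im[y0:y1,x0:x1],None,fx=(780//(x1-x0)),fy=(780//(x1-x0)),interpolation=cv2.INTER_CUBIC)
    k=780//(x1-x0)
    for x in range(x0,x1,10): cv2.putText(c,str(x),((x-x0)*k,10),0,.35,(0,255,255));cv2.line(c,((x-x0)*k,0),((x-x0)*k,4),(0,255,255))
    for y in range(y0,y1,10): cv2.putText(c,str(y),(0,(y-y0)*k+4),0,.35,(0,255,255))
    cv2.imwrite(f"pics/c_{n}.png",c); print(n,k,c.shape)
E
```

```text
trayY 7 (490, 700, 3)
trayG 6 (360, 690, 3)
pL 5 (300, 700, 3)
pR 4 (240, 760, 3)
```

View pics/c_trayY.png

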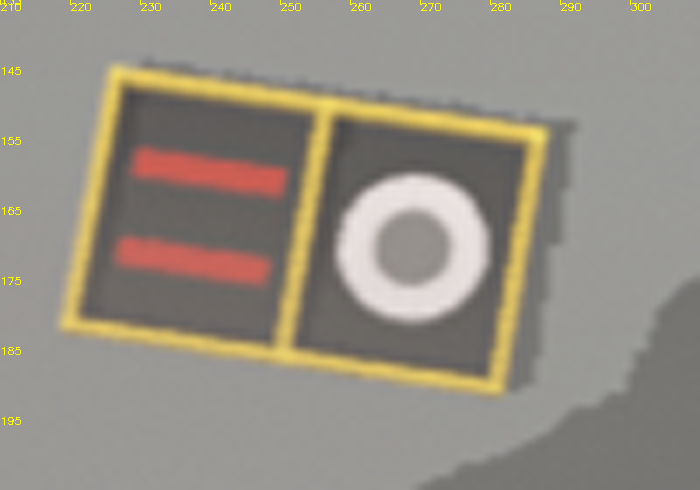

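View pics/c_trayG.png

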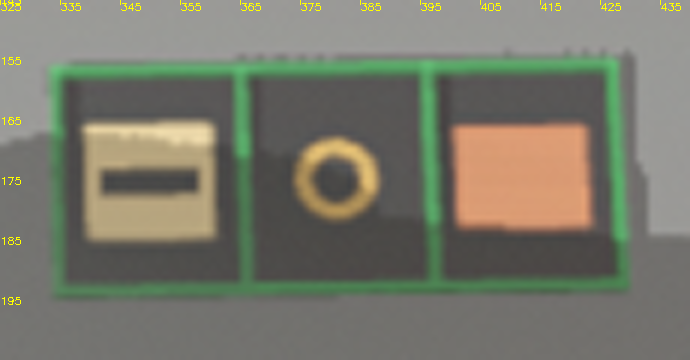

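View pics/c_pL.png

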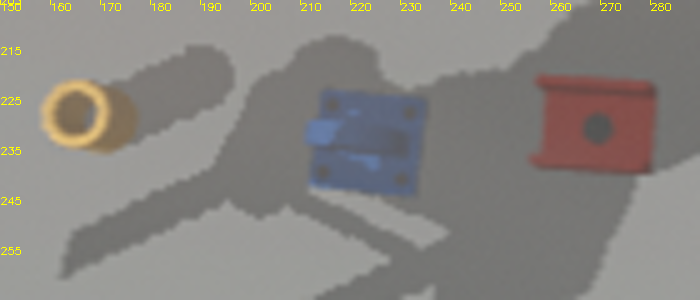

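View pics/c_pR.png

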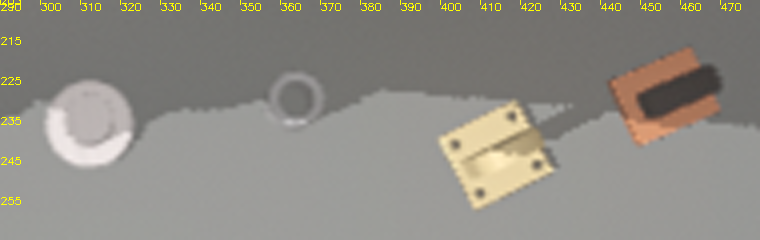

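Clear view. The two spares are the blue hanger at (223,233) and the grey ring at (364,229). Now I'll fit planar poses from corner and circle pixels.

```bash
cat > h.py <<'E'
import numpy as np, cv2, json
from scipy.optimize import least_squares
def proj(info,P):
    p,_=cv2.projectPoints(np.asarray(P,float).reshape(-1,1,3),np.array(info["rvec"],float),np.array(info["tvec"],float),
      np.array([[info["fx"],0,info["cx"]],[0,info["fy"],info["cy"]],[0,0,1.]]),np.array(info["dist"],float)); return p[:,0]
def place(M,x,y,a,z=0):
    c,s=np.cos(a),np.sin(a); M=np.asarray(M,float)
    return np.c_[x+c*M[:,0]-s*M[:,1], y+s*M[:,0]+c*M[:,1], M[:,2]+z]
def fit(info,M,uv,g,z=0):
    r=least_squares(lambda q:(proj(info,place(M,*q,z))-uv).ravel(),g); return r.x, np.sqrt(np.mean(r.fun**2))
def rect(a,b,z): return [[a/2,b/2,z],[a/2,-b/2,z],[-a/2,-b/2,z],[-a/2,b/2,z]]  # TL TR BR BL in top image
E
python3 - <<'E'
from h import *; from rig import robot
I=robot.camera_info("top")
cr=dict(Y=(210,135,7),G=(325,145,6),L=(150,205,5),R=(290,205,4))
def uv(c,P): x0,y0,k=cr[c]; P=np.array(P,float); return np.array([x0,y0])+(P+.5)/k-.5
out={}
def do(n,c,M,P,g):
    q,e=fit(I,M,uv(c,P),g); out[n]=q.tolist(); print(n,np.round(q,4),"rms px",round(e,2),"r",round(np.hypot(q[0],q[1]),3))
do("yellow","Y",rect(.100,.164,.010),[(112,66),(549,128),(503,392),(61,327)],[.6,.1,0])
do("green","G",rect(.100,.244,.010),[(50,66),(616,59),(628,290),(54,296)],[.6,-.1,0])
do("channel","L",rect(.044,.056,.042),[(536,75),(657,82),(651,174),(530,166)],[.45,.1,0])
do("hanger","R",rect(.050,.054,.006),[(438,140),(517,100),(555,168),(475,209)],[.4,-.2,0.4])
do("chill","R",rect(.044,.056,.012),[(608,84),(692,47),(720,110),(641,147)],[.4,-.3,0.4])
do("blue","L",rect(.050,.054,.006),[(323,88),(428,97),(417,196),(307,188)],[.45,.2,0])
def circ(n,c,p,z):
    r=least_squares(lambda q:(proj(I,[[q[0],q[1],z]])-uv(c,[p])).ravel(),[.45,0]);out[n]=r.x.tolist();print(n,np.round(r.x,4),"r",round(np.hypot(*r.x),3))
circ("bush","L",(76,114),.045); circ("spigot","R",(89,123.5),.008); circ("spigot_stub","R",(92,118),.048); circ("sleeve","R",(296.5,99),.045)
json.dump(out,open("p.json","w"))
# check footprints in trays
for n,c,t,off,p in [("red","Y","yellow",.04,(201,216)),("disc","Y","yellow",-.04,(413,248)),("creamrect","G","green",.08,(149,181)),("ring","G","green",0,(337,178)),("copper","G","green",-.08,(522,176))]:
    r=least_squares(lambda q:(proj(I,[[q[0],q[1],.003]])-uv(c,[p])).ravel(),[.6,0]).x
    print(n,np.round(r,4),"bay",np.round(place([[0,off,0]],*out[t])[0,:2],4))
E
```

```text
yellow [ 0.6224  0.1627 -0.1356] rms px 0.19 r 0.643
green [ 0.608  -0.1657  0.025 ] rms px 0.11 r 0.63
channel [ 0.4594  0.1143 -0.0408] rms px 0.53 r 0.473
hanger [ 0.433  -0.2474  0.482 ] rms px 0.46 r 0.499
chill [ 0.4698 -0.353   0.428 ] rms px 0.32 r 0.588
blue [ 0.4513  0.2327 -0.0732] rms px 0.28 r 0.508
bush [0.4599 0.3697] r 0.59
spigot [0.4485 0.0083] r 0.449
spigot_stub [0.4491 0.0055] r 0.449
sleeve [ 0.4627 -0.1185] r 0.478
red [0.6277 0.203 ] bay [0.6278 0.2023]
disc [0.6165 0.1236] bay [0.6169 0.1231]
creamrect [ 0.6066 -0.0858] bay [ 0.606  -0.0857]
ring [ 0.609  -0.1666] bay [ 0.608  -0.1657]
copper [ 0.6109 -0.2461] bay [ 0.61   -0.2457]
```

Everything agrees: the footprint centres match the tray-frame bays within 1 mm and fit residuals are 0.5 px or less. Bush first.

```bash
cat >> h.py <<'E'
P=json.load(open("p.json"))
W=dict(hanger=.012,bush=.034,chill=.018,channel=.044,spigot=.030)
H=dict(hanger=.032,bush=.030,chill=.040,channel=.030,spigot=.033)
BAY=dict(hanger=("green",.08),bush=("green",0),chill=("green",-.08),channel=("yellow",.04),spigot=("yellow",-.04))
def R(a):  # tool y along part x (yaw a), z down
    y=np.array([np.cos(a),np.sin(a),0]); z=np.array([0,0,-1.]); return np.c_[np.cross(y,z),y,z]
def show(robot,t):
    s=robot.get_state(); print(t,"t",round(s["time"],2),np.round(s["ee_pos"],4),"F",np.round(s["force"],1),"open",round(s["opening"],4))
SAFE=.20
def pick(robot,n,x,y,a):
    robot.gripper_to(min(.094,W[n]+.036))
    robot.move_ptp([x,y,.16],R(a))
    hit=robot.move_linear([x,y,H[n]],velocity=.12,threshold=15)
    show(robot,f"down hit={hit}")
    if hit: return False
    robot.gripper_to(0); show(robot,"gripped")
    robot.move_linear([x,y,SAFE],velocity=.2); show(robot,"lifted"); return True
def put(robot,n):
    t,o=BAY[n]; X,Y,A=P[t]; x,y=place([[0,o,0]],X,Y,A)[0,:2]
    robot.move_ptp([x,y,SAFE],R(A)); show(robot,"over")
    robot.move_linear([x,y,H[n]+.003+.02],velocity=.15)
    hit=robot.move_linear([x,y,H[n]+.003+.0005],velocity=.04,threshold=10); show(robot,f"placed hit={hit}")
    robot.gripper_to(W[n]+.026); show(robot,"open")
    robot.move_linear([x,y,SAFE],velocity=.25); show(robot,"up")
E
python3 - <<'E'
from h import *; from rig import robot
ok=pick(robot,"bush",*P["bush"],0.)
if ok: put(robot,"bush")
cv2.imwrite("pics/top1.png",robot.grab_frame("top")[:,:,::-1])
E
```

```text
down hit=False t 3.08 [0.4603 0.37   0.0307] F [ 0.   1.  -0.4] open 0.07
gripped t 3.73 [0.4601 0.3697 0.0301] F [ 0.4 -0.3  1.9] open 0.0338
lifted t 4.73 [0.4594 0.3693 0.1989] F [-1.   0.1 -1.9] open 0.0336
over t 6.73 [ 0.6083 -0.1644  0.1998] F [-0.4  0.6 -2.2] open 0.0337
placed hit=True t 8.38 [ 0.6076 -0.1654  0.033 ] F [-1.3  0.7  8.2] open 0.0337
open t 8.98 [ 0.6072 -0.1653  0.0326] F [-0.9 -0.3 -0.8] open 0.06
up t 9.8 [ 0.6074 -0.1653  0.1986] F [ 0.6 -0.2 -0.3] open 0.0601
```

```bash
python3 - <<'E'
from h import *; from rig import robot
if pick(robot,"chill",*P["chill"]): put(robot,"chill")
i=robot.camera_info("wrist"); json.dump({k:np.array(v).tolist() for k,v in i.items()},open("w2.json","w"))
cv2.imwrite("pics/wrist2.png",robot.grab_frame("wrist")[:,:,::-1])
cv2.imwrite("pics/scene2.png",robot.grab_frame("scene")[:,:,::-1])
E
```

```text
down hit=False t 12.28 [ 0.4702 -0.3532  0.0407] F [0.1 0.4 0.2] open 0.0541
gripped t 12.93 [ 0.47   -0.3529  0.0401] F [0.9 1.1 2.6] open 0.0176
lifted t 13.88 [ 0.4693 -0.3525  0.1988] F [-0.   0.2 -3.9] open 0.0177
over t 14.62 [ 0.6094 -0.2457  0.1987] F [-1.1 -0.4 -3.5] open 0.018
placed hit=True t 16.19 [ 0.6097 -0.2454  0.043 ] F [-1.6  1.1  8.2] open 0.0176
open t 16.8 [ 0.6092 -0.2451  0.0424] F [-0.2  0.2  0.2] open 0.0441
up t 17.58 [ 0.6095 -0.2452  0.1986] F [-0.1  0.6 -0.6] open 0.0441
```

View pics/scene2.png

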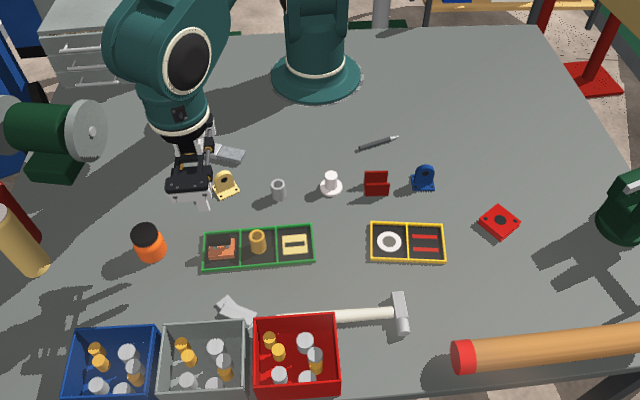

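Scene: the bush stands in its bay at (258,241). The chill block at (221,247) needs a closer look.

```bash
python3 - <<'E'
import cv2
im=cv2.imread("pics/scene2.png"); cv2.imwrite("pics/c_s2.png",cv2.resize(im[195:285,160:330],None,fx=4,fy=4,interpolation=2))
E
```

```text
(no output)
```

View pics/c_s2.png

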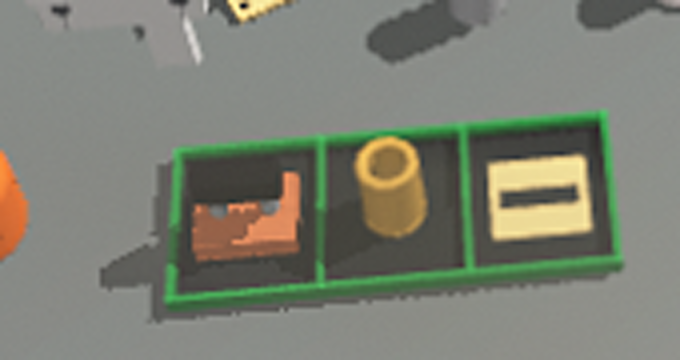

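View pics/wrist2.png

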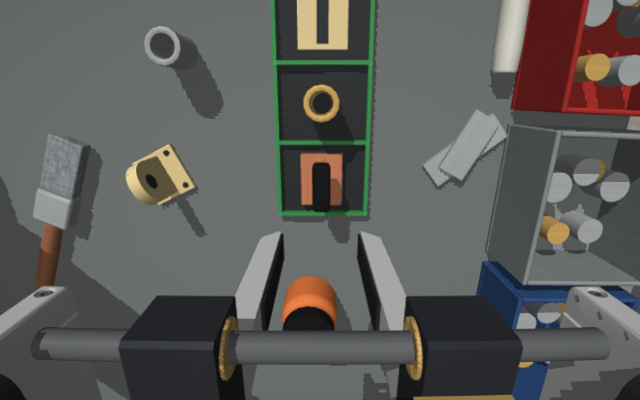

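Both chill block and bush stand upright, centred and aligned. Next are the hanger, channel and spigot.

```bash
python3 - <<'E'
from h import *; from rig import robot
if pick(robot,"hanger",*P["hanger"]): put(robot,"hanger")
if abs(robot.get_state()["force"][2])<3 and pick(robot,"channel",*P["channel"]): put(robot,"channel")
cv2.imwrite("pics/wrist3.png",robot.grab_frame("wrist")[:,:,::-1])
cv2.imwrite("pics/scene3.png",robot.grab_frame("scene")[:,:,::-1])
E
```

```text
down hit=False t 19.97 [ 0.4334 -0.2475  0.0326] F [-0.2 -0.6  0.2] open 0.048
gripped t 20.62 [ 0.4331 -0.2474  0.0321] F [-0.  2.  3.] open 0.012
lifted t 21.61 [ 0.4325 -0.247   0.199 ] F [ 0.1 -0.4 -3. ] open 0.0119
over t 22.55 [ 0.6052 -0.0869  0.1993] F [-0.   0.2 -2.5] open 0.0118
placed hit=True t 24.18 [ 0.6056 -0.0856  0.035 ] F [-1.7  0.9  7. ] open 0.0119
open t 24.78 [ 0.6052 -0.0854  0.0346] F [-0.5 -0.9  0.1] open 0.0379
up t 25.59 [ 0.6054 -0.0855  0.1987] F [ 1.   0.9 -0.3] open 0.0379
down hit=False t 28.61 [0.4597 0.1144 0.0305] F [-0.5  0.3  0.6] open 0.0798
gripped t 29.26 [0.4595 0.1143 0.0301] F [ 0.2 -0.6  2.9] open 0.0441
lifted t 30.26 [0.4588 0.1141 0.199 ] F [ 0.6  0.4 -1.8] open 0.0441
over t 31.04 [0.6272 0.2016 0.1988] F [-0.3 -0.4 -1.9] open 0.0439
placed hit=True t 32.68 [0.6273 0.2023 0.033 ] F [-1.3 -0.3  7.1] open 0.0441
open t 33.29 [0.6269 0.2023 0.0326] F [-0.7 -0.1 -0.3] open 0.0698
up t 34.11 [0.6271 0.2024 0.1986] F [-1.1 -0.  -1.4] open 0.0702
```

View pics/scene3.png

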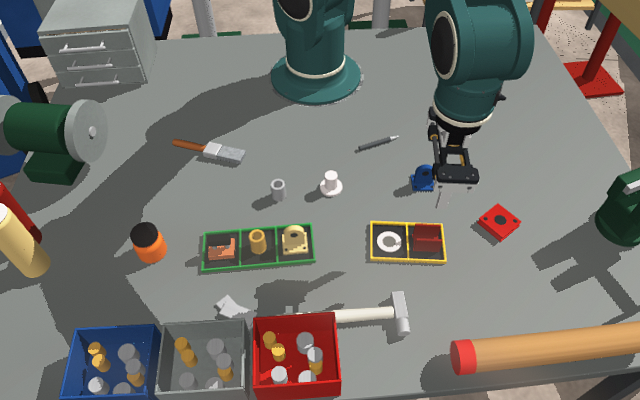

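View pics/wrist3.png

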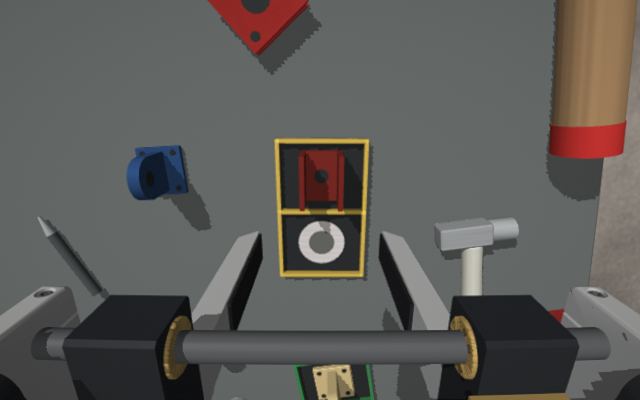

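Hanger (scene 294,241) and channel (wrist 321,178) are standing in their bays, and the spares are untouched. Spigot next, then the arm goes clear for a check from the top camera.

```bash
python3 - <<'E'
from h import *; from rig import robot
if pick(robot,"spigot",.4488,.007,0.): put(robot,"spigot")
robot.move_ptp([.26,.568,.224],R(1.14)); robot.pause(.3)
show(robot,"end")
im=robot.grab_frame("top")[:,:,::-1]; cv2.imwrite("pics/top4.png",im)
cv2.imwrite("pics/scene4.png",robot.grab_frame("scene")[:,:,::-1])
for n,(x0,y0,x1,y1) in dict(t4Y=(210,135,310,205),t4G=(325,145,440,205)).items():
    k=780//(x1-x0); cv2.imwrite(f"pics/c_{n}.png",cv2.resize(im[y0:y1,x0:x1],None,fx=k,fy=k,interpolation=2))
a=cv2.imread("pics/top0.png").astype(int);d=np.abs(a-im).sum(2)
E
```

```text
down hit=False t 36.77 [0.4492 0.0071 0.0335] F [-0.1  0.8 -0.8] open 0.0661
gripped t 37.43 [0.4489 0.007  0.0331] F [-1.2  0.1  2.2] open 0.0289
lifted t 38.42 [0.4482 0.007  0.1991] F [-0.1 -1.  -2.2] open 0.0289
over t 39.25 [0.6165 0.1221 0.199 ] F [ 0.5 -0.6 -2.8] open 0.0288
placed hit=True t 40.87 [0.6165 0.1231 0.0359] F [-0.2 -0.2  5.6] open 0.029
open t 41.48 [0.616  0.1231 0.0356] F [ 0.  -0.4  0.2] open 0.0559
up t 42.29 [0.6163 0.1232 0.1987] F [-0.1  0.1 -1.6] open 0.0563
end t 44.64 [0.2603 0.5678 0.224 ] F [-0.6  1.   0. ] open 0.0562
```

View pics/top4.png

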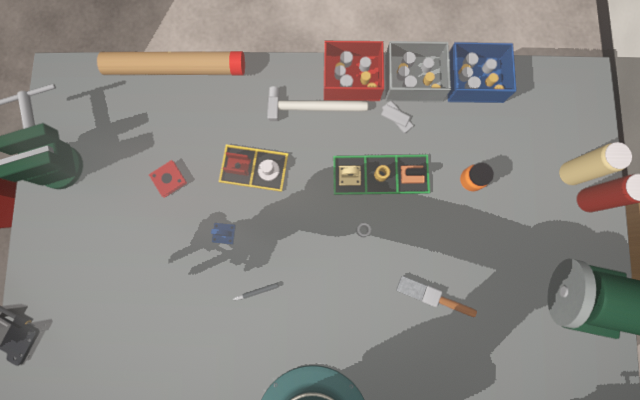

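View pics/c_t4Y.png

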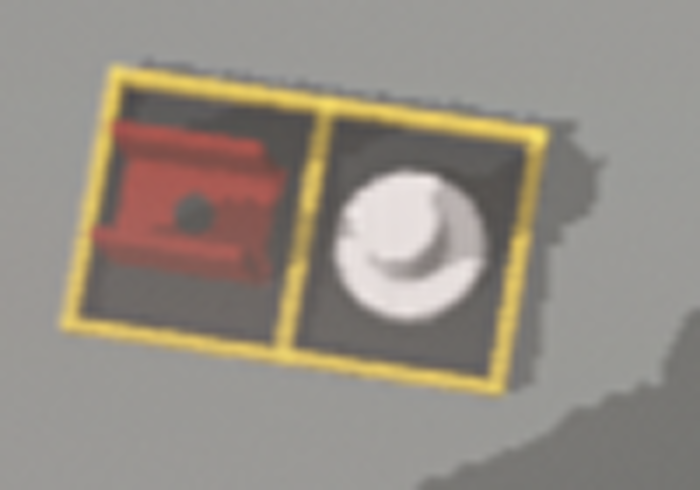

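View pics/c_t4G.png

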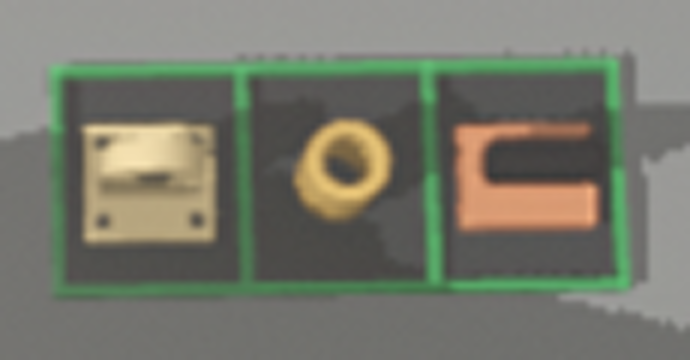

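View pics/scene4.png

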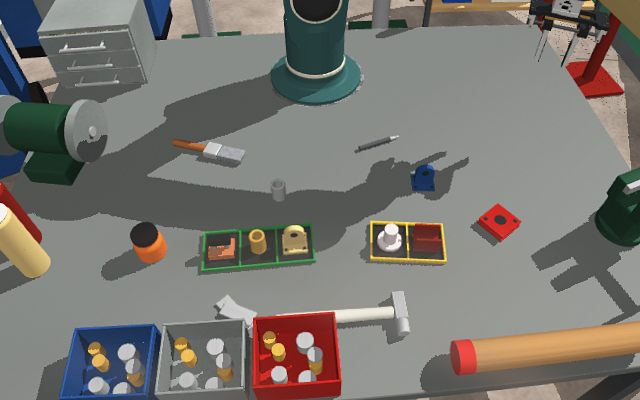

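All five parts are upright in their bays, and the spares are at their start pixels. One numeric check before I hand in.

```bash
python3 - <<'E'
from h import *; from rig import robot
I=robot.camera_info("top")
for n,t,x0,y0,k,p,z in [("hanger","green",325,145,6,(149,183),.009),("bush","green",325,145,6,(348,160),.048),("chill","green",325,145,6,(527,177),.015),
   ("channel","yellow",210,135,7,(194,213),.008),("spigot","yellow",210,135,7,(411,246),.011)]:
    uv=np.array([x0,y0])+(np.array(p)+.5)/k-.5
    r=least_squares(lambda q:(proj(I,[[q[0],q[1],z]])-uv).ravel(),[.6,0]).x
    X,Y,A=P[t]; d=r-[X,Y]; c,s=np.cos(A),np.sin(A); print(n,np.round([c*d[0]+s*d[1],-s*d[0]+c*d[1]-BAY[n][1]],4))
a=cv2.imread("pics/top0.png");b=cv2.imread("pics/top4.png")
for n,(x,y) in dict(blue=(223,233),sleeve=(364,229)).items():
    A=a[y-16:y+17,x-16:x+17].astype(np.float32).mean(2);B=b[y-16:y+17,x-16:x+17].astype(np.float32).mean(2)
    print(n,cv2.phaseCorrelate(cv2.Laplacian(A,5),cv2.Laplacian(B,5)))
robot.sign_off(); print(robot.get_state()["time"])
E
```

```text
hanger [-0.0015  0.0003]
bush [-0.001   0.0007]
chill [-0.0021 -0.    ]
channel [-0.0004  0.0023]
spigot [-0.0015  0.    ]
blue ((0.11267644729139548, -0.13119101953151358), 0.798219867694525)
sleeve ((0.22963035337837567, 0.27429593169836153), 0.33760834108164284)
the job is handed in; nothing more can be done
the job is handed in; nothing more can be done
```

I placed all five parts in their bays, moved the arm clear and handed the job in at about 45 s on the robot's clock.

- **Parts:** Measured from the top camera, each part sits within about 2.5 mm of its bay centre. All five stand upright, and the hanger, chill block and channel look lined up with their trays. I judged upright and alignment by eye from the top and scene pictures rather than measuring them.
- **Spares:** The blue hanger and steel sleeve show less than 0.4 px of shift from their start, roughly 1 mm. The sleeve's match is weaker because its shadow changed.
- **Gripper:** Every descent to a grasp was free of contact, and each part touched down at a force change of about 10 N.
- **Disagreements:** No final check failed. The grip on the spigot closed to 28.9 mm instead of 30, and it touched down about 1 mm before the other parts relative to plan. It still ended centred and upright.

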